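# Sort the burner bench's small parts into their trays

### The arm

A 6-joint arm with a two-finger parallel gripper is mounted at the origin on a cart in front of the work surface, level with it; the furniture and walls round the work are solid. World frame = base frame: x ahead of the robot, y to its left, z up, the work surface at z = 0. Lengths are in m, angles in rad, forces in N, time in s.
With the tool pointing down it reaches from about 0.375 to 0.9 m from the base axis. Payload 3.1 kg.
Tool frame: the origin (TCP) lies where the fingers leave the gripper's body, on its centre line; the fingertips stand 73 mm ahead of it and the grasp point (between the pads) lies 54 mm ahead of it; z points along the fingers, y is the line along which they close (so a half turn about z gives the same grasp; the last joint's range is limited). The gripper opens to 85 mm and grips with 20 to 120 N. Pads are 22 mm wide; open, the fingers measure 114 mm over their backs; the gripper's body (76 mm by 85 mm) begins 54 mm behind the grasp point. The pads swing forward as they close: fully open they stand 13 mm farther back than shut.
Start: joints at [1.143, 0.527, 1.433, -0, 1.181, -0.178], TCP at [0.154, 0.606, 0.304] pointing down, gripper open.
Joint ranges: [-3.08, 3.08], [-0.75, 2.2], [0.22, 2.44], [-1.43, 4.57], [0, 2.65], [-2.85, 2.85]. Speed limits (rad/s): [2.79, 2.79, 3.14, 3.14, 3.14, 3.14].

### API

Orientations are given as a unit quaternion [x, y, z, w].
In Python, from station import manip gives the robot as it stands.
- The arm moves only by the shell command python3 -m crank 'ROWS' [FORCE]. ROWS is JSON, a list of rows, each an object with "dp": the shift along the tool's x, y, z normalised to -1 to 1, where 1 is 50 cm, a list of three; "delta_rot": the turn, a rotation vector about the tool's x, y, z normalised to -1 to 1, where 1 is 2 pi rad, a list of three; "fingers": the opening, from -1 (shut) to 1 (fully open). A call has 1 to 12 rows; each row shifts and turns the commanded pose from where the row before left it, along the tool's axes as they then stand; what a row does not reach is not made up. A row lasts 1/12 s, in which the tool goes at most 41.7 mm and 7.16 degrees, less where a joint would pass 70% of its speed; a pose out of reach is approached as far as the arm can. A call with a number of a shift or a turn outside -1 to 1 is refused whole. A call with a gripper value outside its range is refused whole. The fingers move at their own pace and stop on an object; FORCE is the grip in N (left out, the last holds). Time passes only in rows, so rows that do not move let the fingers close. It gives the time, the measured TCP pose, the force, the opening and the grip force at its end, in the units of the state.
- manip.sense(): the state, without advancing time (a new reading comes with each control period).
- manip.snapshot(name): name is "side" or "top" or "wrist"; returns (picture, depth): 420x560x3 uint8, red, green, blue; 420x560 float32, m along the optical axis (not along the pixel's ray), 0 where there is no reading.
- manip.camera_model(name): a dict with "fx", "fy", "cx", "cy" (pixels), "k1" (the pictures are not rectified: a ray, as slopes to the right and down, at radius r is drawn at 1 + k1 r^2 times it, then the intrinsics apply), "origin" and "attitude" of the camera in the world. Camera axes: x right, y up, looking along -z (the intrinsics and any distortion apply to the point x, -y, -z); pixel columns grow to the right and rows downward; lengths in m; the calibration is good to about 2 mm. A picture is of the moment at which its call begins: read the wrist's pose just before it. camera_model takes no time and is no camera call; for the wrist camera it gives the pose at the moment of the call.
- manip.sign_off(): hands the job in; it is judged then, once.
The state is a dict: "t": time; "q": joint angles; "qd": joint speeds; "tau": joint torques, N m; "tcp_pos": TCP position; "tool_rot": TCP orientation; "force": force on the tool from outside, world axes, zero at the start; "ft_torque": the same for the moment, N m; "finger_gap": opening from 0.0 (shut) to 1.0 (fully open); "gripper_force": force on a finger pad.
Only numpy, scipy, OpenCV 4.12 (cv2) and the standard library are available. Lean on these libraries where they do the work, as an engineer would, in place of code of your own. Each camera call takes 0.05 s, during which the arm holds its last target. There are 200 camera calls.

### The job

Sort the five small parts on the bench into the three trays: both steel screws into the blue tray, the brass nozzle into the yellow tray, and the rubber and cork stoppers into the red tray. Set each one down standing upright on the tray's floor as it stands now, and do not shift or tip the crucible or the oil bottle.

Things in the scene. Friction and masses are not known exactly. Their poses are not given: they have to be found in the camera images.
- long_screw_center (a point): Long steel socket cap screw standing on its head, thread up: 52 mm high in all; head 19 mm across and 12 mm high at the bottom, thread 12 mm across. Stands upright at the start. The point is at its centre, half-way up; z points up along its axis.
- short_screw_center (a point): Short steel socket cap screw standing on its head, thread up: 40 mm high in all; head 16 mm across and 10 mm high at the bottom, thread 10 mm across. Stands upright at the start. The point is at its centre, half-way up; z points up along its axis.
- nozzle_center (a point): Brass burner nozzle standing on its hexagonal base: 40 mm high, about 16 mm across at the base, narrower towards the top. Stands upright at the start. The point is at its centre, half-way up; z points up along its axis.
- rubber_stopper_center (a point): Black rubber stopper: 28 mm high, 29 mm across. Stands upright at the start. The point is at its centre, half-way up; z points up along its axis.
- cork_center (a point): Light brown cork stopper: 30 mm high, 23 mm across at the bottom and 26 mm at the top. Stands upright at the start. The point is at its centre, half-way up; z points up along its axis.
- blue_tray: Fixed blue parts tray, open on top: outside 132 mm long (its x) by 92 mm wide (its y) and 12 mm high, walls and floor 4 mm thick, so the inside is 124 x 84 mm and its floor is 4 mm above the bench. Origin at the centre of its underside, on the bench; x along its length, z up. A small blank card holder is on its -x end.
- yellow_tray: Fixed yellow parts tray, open on top: outside 132 mm long (its x) by 92 mm wide (its y) and 12 mm high, walls and floor 4 mm thick, so the inside is 124 x 84 mm and its floor is 4 mm above the bench. Origin at the centre of its underside, on the bench; x along its length, z up. A small blank card holder is on its -x end.
- red_tray: Fixed red parts tray, open on top: outside 132 mm long (its x) by 92 mm wide (its y) and 12 mm high, walls and floor 4 mm thick, so the inside is 124 x 84 mm and its floor is 4 mm above the bench. Origin at the centre of its underside, on the bench; x along its length, z up. A small blank card holder is on its -x end.
- crucible: Small white crucible, loose, a bystander among the things: 50 mm across, 42 mm high. Origin at the centre of its underside, z up.
- oil_bottle: Brown oil bottle with a black dropper top, loose, a bystander: 34 mm across, 102 mm high. Origin at the centre of its underside, z up.

How it is judged:
At the end, for the whole second after the job is handed in: Screws in the blue tray, nozzle in the yellow, both stoppers in the red: each upright (0.2 rad) and at rest on the tray's floor, centre within 58 mm of the tray's centre lengthwise and 40 mm across, height within 6 mm; crucible and bottle upright, moved under 15 mm (x of long_screw_center in the frame of blue_tray between -0.058 and 0.058 m and y of long_screw_center in the frame of blue_tray between -0.04 and 0.04 m and z of long_screw_center in the frame of blue_tray between 0.024 and 0.036 m and angle between each of long_screw_center, short_screw_center, nozzle_center, rubber_stopper_center, cork_center, crucible, oil_bottle's own z axis and vertical below 0.2 rad and linear speed of each of long_screw, short_screw, nozzle, rubber_stopper, cork below 0.01 m/s and x of short_screw_center in the frame of blue_tray between -0.058 and 0.058 m and y of short_screw_center in the frame of blue_tray between -0.04 and 0.04 m and z of short_screw_center in the frame of blue_tray between 0.018 and 0.03 m and x of nozzle_center in the frame of yellow_tray between -0.058 and 0.058 m and y of nozzle_center in the frame of yellow_tray between -0.04 and 0.04 m and z of nozzle_center in the frame of yellow_tray between 0.018 and 0.03 m and x of rubber_stopper_center in the frame of red_tray between -0.058 and 0.058 m and y of rubber_stopper_center in the frame of red_tray between -0.04 and 0.04 m and z of rubber_stopper_center in the frame of red_tray between 0.012 and 0.024 m and x of cork_center in the frame of red_tray between -0.058 and 0.058 m and y of cork_center in the frame of red_tray between -0.04 and 0.04 m and z of cork_center in the frame of red_tray between 0.013 and 0.025 m and distance of each of crucible, oil_bottle from where it was at the start of the episode below 0.015 m); the robot touches nothing.
It fails at once if the crucible is shoved by more than 15 mm or tipped (distance of crucible from where it was at the start of the episode above 0.015 m or angle between crucible's own z axis and vertical above 0.2 rad).
It fails at once if the oil bottle is shoved by more than 15 mm or tipped (distance of oil_bottle from where it was at the start of the episode above 0.015 m or angle between oil_bottle's own z axis and vertical above 0.2 rad).
It also fails if it takes over 144 s, if anything falls off the work surface, if the arm or the gripper's body presses on something with over 40 N, if the wrist force passes 120 N, or if a joint passes its speed limit or range.

## Working session

There is one attempt and no reset: what is moved stays moved. The work goes in short steps, Python scripts to look and compute and a shell command to move; the robot and the scene stay as the last step left them, time stands still between calls to the robot, and variables do not carry over. Pictures are saved under pics/ and viewed, at most 14 in all, crops included, and the job is handed in when it is done.

```bash
ls; mkdir -p pics
cat > h.py <<'E'
import numpy as np, cv2
from station import manip
from scipy.spatial.transform import Rotation as R
def snap(n):
    c=manip.camera_model(n); p,d=manip.snapshot(n); return c,p,d
def rot(c):
    a=np.array(c["attitude"]); return a if a.shape==(3,3) else R.from_quat(a).as_matrix()
def rays(c,uv):
    uv=np.atleast_2d(np.array(uv,float)); K=np.array([[c["fx"],0,c["cx"]],[0,c["fy"],c["cy"]],[0,0,1]])
    xy=cv2.undistortPoints(uv[:,None],K,np.array([c["k1"],0,0,0.]))[:,0]
    return np.c_[xy[:,0],-xy[:,1],-np.ones(len(xy))]@rot(c).T
def plane(c,uv,z):
    r=rays(c,uv); o=np.array(c["origin"]); return o+r*((z-o[2])/r[:,2])[:,None]
def pts(c,d):
    v,u=np.mgrid[:d.shape[0],:d.shape[1]]
    r=rays(c,np.c_[u.ravel(),v.ravel()]); return (np.array(c["origin"])+r*d.ravel()[:,None]).reshape(*d.shape,3)
E
python3 - <<'E'
from h import *
for n in ["top","side"]:
    c,p,d=snap(n); print(n,c); cv2.imwrite(f"pics/{n}0.png",p[:,:,::-1]); np.savez(f"{n}0.npz",p=p,d=d)
print(manip.sense())
E
```

```text
pics
top {'fx': 486.7401534931867, 'fy': 486.7401534931867, 'cx': 278.9648299583824, 'cy': 207.21921722530732, 'k1': -0.05870313532103911, 'origin': array([0.36334267, 0.00885735, 1.20629894]), 'attitude': array([ 0.0302881 , -0.04542067, -0.70413079,  0.70796852])}
side {'fx': 480.6993363011085, 'fy': 480.6993363011085, 'cx': 288.1210734909604, 'cy': 205.01565462152644, 'k1': -0.10470223910680664, 'origin': array([0.19519946, 0.59123903, 0.65958683]), 'attitude': array([-0.08220916,  0.39062457,  0.89417289, -0.2027534 ])}
{'t': 0.1, 'q': array([ 1.14250475e+00,  5.28376426e-01,  1.43379054e+00, -1.09093896e-05,
        1.18138413e+00, -1.78513167e-01]), 'qd': array([ 1.99962139e-04, -1.58793380e-03, -3.96963021e-03,  9.95664379e-04,
       -2.42003973e-05,  1.64304243e-04]), 'tau': array([-2.42124452e-04, -4.43302560e+01, -1.78587270e+01, -2.20964021e-04,
        3.86231550e-03,  1.91940228e-05]), 'tcp_pos': array([0.15426076, 0.60514009, 0.30302414]), 'tool_rot': array([ 1.24562683e-01,  9.92211257e-01, -9.36004597e-04, -2.87747506e-04]), 'force': array([ 0.42478438,  0.32155408, -0.18198076]), 'ft_torque': array([-0.03338881,  0.06348098,  0.07117659]), 'gripper_force': 0.0, 'finger_gap': 1.0006574947769222}
```

View pics/top0.png

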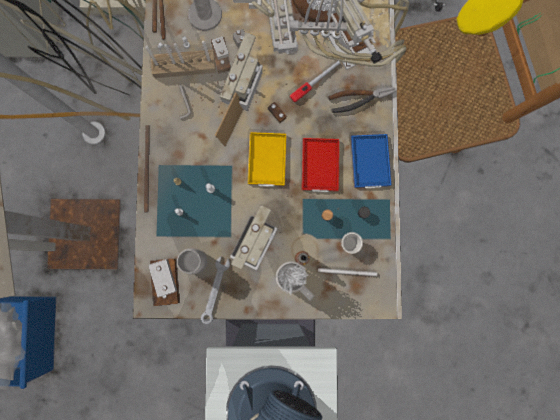

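View pics/side0.png

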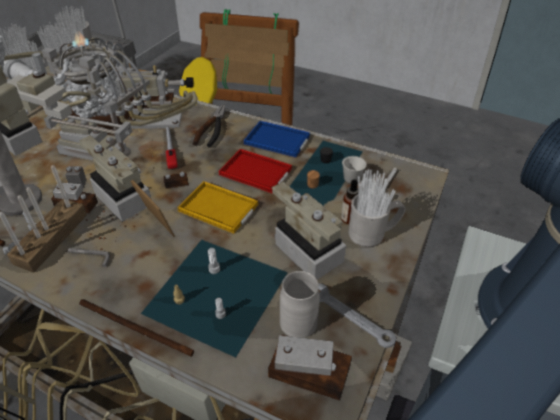

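The top view shows the nozzle (177,181), two screws (179,211) and (210,187), cork (327,214), rubber stopper (363,212), crucible (352,242), bottle (303,258), and the trays yellow (267,158), red (321,165) and blue (371,161). The side view agrees; the taller screw appears to be at (213,261).

Run:
```python
from h import *
for n,rois in [("top",dict(noz=(168,172,188,192),sA=(170,203,190,220),sB=(201,178,220,198),cork=(317,205,337,224),rub=(354,203,374,221),cruc=(338,230,364,254),bot=(292,248,312,268),holder=(232,205,278,272),mug=(275,258,312,295))),
 ("side",dict(noz=(170,280,188,306),sA=(212,294,230,322),sB=(204,245,223,276),cork=(305,170,322,188),rub=(317,148,333,163)))]:
    c=manip.camera_model(n); z=np.load(n+"0.npz"); P=pts(c,z["d"])
    for k,(a,b,e,f) in rois.items():
        q=P[b:f,a:e].reshape(-1,3); h=q[(q[:,2]>.008)&(q[:,2]<.2)]; zt=np.percentile(h[:,2],97); t=h[h[:,2]>zt-.008]
        print(n,k,len(h),"ztop %.3f"%zt,"med",h.mean(0).round(4),"top",t[:,:2].mean(0).round(4),"ext",np.percentile(h,[2,98],0)[:,:2].round(3).tolist())
c=manip.camera_model("top"); z=np.load("top0.npz"); hsv=cv2.cvtColor(z["p"],cv2.COLOR_RGB2HSV)
for k,(lo,hi) in dict(yellow=((20,150,90),(35,255,255)),red=((0,180,80),(6,255,255)),blue=((100,150,60),(125,255,255))).items():
    m=cv2.inRange(hsv,lo,hi); m[:120]=0;m[200:]=0;m[:,:230]=0;m[:,400:]=0
    n_,l,s,_=cv2.connectedComponentsWithStats(m); i=1+s[1:,4].argmax()
    uv=np.argwhere(l==i)[:,::-1]; w=plane(c,uv,0.008)[:,:2]
    r=cv2.minAreaRect((w*1000).astype(np.float32)); print(k,s[i],np.round(r[0],1),np.round(r[1],1),r[2])
```

```text
top noz 36 ztop 0.039 med [0.554  0.2344 0.0238] top [0.5545 0.2351] ext [[0.549, 0.229], [0.561, 0.242]]
top sA 38 ztop 0.043 med [0.478  0.2279 0.0262] top [0.4792 0.229 ] ext [[0.473, 0.222], [0.486, 0.235]]
top sB 57 ztop 0.053 med [0.5358 0.1516 0.0324] top [0.5377 0.1525] ext [[0.529, 0.144], [0.544, 0.162]]
top cork 88 ztop 0.032 med [ 0.4721 -0.132   0.0284] top [ 0.4725 -0.1322] ext [[0.462, -0.143], [0.484, -0.121]]
top rub 113 ztop 0.031 med [ 0.4792 -0.2233  0.0269] top [ 0.4794 -0.2234] ext [[0.467, -0.237], [0.492, -0.21]]
top cruc 201 ztop 0.045 med [ 0.4052 -0.1955  0.0306] top [ 0.4039 -0.1921] ext [[0.382, -0.213], [0.428, -0.167]]
top bot 207 ztop 0.116 med [ 0.3645 -0.0656  0.0695] top [ 0.3504 -0.0582] ext [[0.347, -0.084], [0.381, -0.048]]
top holder 1627 ztop 0.121 med [0.406  0.0429 0.0942] top [0.4175 0.0475] ext [[0.348, 0.001], [0.474, 0.087]]
top mug 724 ztop 0.131 med [ 0.3239 -0.0495  0.0789] top [ 0.3235 -0.0398] ext [[0.286, -0.082], [0.366, -0.011]]
side noz 112 ztop 0.039 med [0.5519 0.2396 0.0222] top [0.5533 0.2383] ext [[0.547, 0.232], [0.559, 0.244]]
side sA 115 ztop 0.040 med [0.4772 0.2331 0.0256] top [0.4782 0.2319] ext [[0.473, 0.227], [0.484, 0.238]]
side sB 188 ztop 0.052 med [0.5354 0.1572 0.0299] top [0.5363 0.1559] ext [[0.529, 0.149], [0.544, 0.163]]
side cork 151 ztop 0.030 med [ 0.4693 -0.1282  0.0228] top [ 0.4703 -0.1304] ext [[0.459, -0.144], [0.481, -0.12]]
side rub 141 ztop 0.028 med [ 0.4758 -0.2184  0.0219] top [ 0.4767 -0.2204] ext [[0.464, -0.234], [0.489, -0.209]]
yellow [ 248  132   38   54 1907] [615.3  14.5] [ 92.5 133.5] 88.33507537841797
red [ 302  138   37   53 1763] [ 602.8 -120.1] [ 90.3 131.2] 88.60623931884766
blue [ 352  134   39   53 1808] [ 613.6 -247.5] [131.   90.8] 3.079979181289673
```

```bash
python3 -m crank '[{"dp":[0,0,0],"delta_rot":[0,0,-0.0198],"fingers":0.2},{"dp":[0,0,0],"delta_rot":[0,0,-0.0198],"fingers":0.2},{"dp":[-0.05,-0.06,0],"delta_rot":[0,0,0],"fingers":0.2},{"dp":[-0.05,-0.06,0],"delta_rot":[0,0,0],"fingers":0.2},{"dp":[-0.05,-0.06,0],"delta_rot":[0,0,0],"fingers":0.2},{"dp":[-0.05,-0.06,0],"delta_rot":[0,0,0],"fingers":0.2},{"dp":[-0.05,-0.06,0],"delta_rot":[0,0,0],"fingers":0.2},{"dp":[-0.05,-0.06,0],"delta_rot":[0,0,0],"fingers":0.2},{"dp":[-0.05,-0.06,0],"delta_rot":[0,0,0],"fingers":0.2},{"dp":[-0.05,-0.06,0],"delta_rot":[0,0,0],"fingers":0.2},{"dp":[-0.05,-0.06,0],"delta_rot":[0,0,0],"fingers":0.2},{"dp":[-0.05,-0.06,0],"delta_rot":[0,0,0],"fingers":0.2}]' 30
python3 -m crank '[{"dp":[-0.05,-0.06,0],"delta_rot":[0,0,0],"fingers":0.2},{"dp":[0,-0.05,0],"delta_rot":[0,0,0],"fingers":0.2},{"dp":[0,0,0],"delta_rot":[0,0,0],"fingers":0.2},{"dp":[0,0,0],"delta_rot":[0,0,0],"fingers":0.2},{"dp":[0,0,0],"delta_rot":[0,0,0],"fingers":0.2}]'
python3 - <<'E'
from h import *
c,p,d=snap("wrist"); print(c); cv2.imwrite("pics/w1.png",p[:,:,::-1]); np.savez("w1.npz",p=p,d=d); print(R.from_quat(manip.sense()["tool_rot"]).as_matrix().round(3))
for k,v in dict(noz=(.553,.236),sA=(.478,.230),sB=(.536,.154)).items():
    P=pts(c,d); q=P[(np.hypot(P[...,0]-v[0],P[...,1]-v[1])<.02)&(P[...,2]>.006)&(P[...,2]<.07)]
    print(k,len(q)); 
    if len(q): zt=np.percentile(q[:,2],97); t=q[q[:,2]>zt-.006]; print(zt,t.mean(0),np.percentile(q,[1,99],0)[:,:2].tolist())
E
```

```text
t: 1.1
tcp_pos: [0.4048, 0.3036, 0.3037]
tool_rot: [0.0, 1.0, -0.0, -0.0]
force: [0.3, 0.7, -0.6]
finger_gap: 0.602
gripper_force: 0.0
t: 1.52
tcp_pos: [0.4288, 0.2505, 0.3037]
tool_rot: [0.001, 1.0, 0.0, -0.0]
force: [-0.0, -0.0, 0.3]
finger_gap: 0.602
gripper_force: 0.0
{'fx': 295.4996329502618, 'fy': 295.4996329502618, 'cx': 281.5602476503899, 'cy': 213.50834004906193, 'k1': 0.003126560424128828, 'origin': array([0.3575352 , 0.25080558, 0.37394811]), 'attitude': array([-0.09989888, -0.09954154,  0.70012304,  0.69995673])}
[[-1.  0. -0.]
 [ 0.  1.  0.]
 [ 0.  0. -1.]]
noz 168
0.040620360567187014 [0.55563779 0.23703921 0.03855257] [[0.5487878651751222, 0.22924271595117945], [0.5587346202713804, 0.24437801403205997]]
sA 175
0.041181724899717144 [0.47944484 0.23040474 0.03965844] [[0.4726962030845808, 0.22270724836421896], [0.4844583439271149, 0.23731165753377909]]
sB 19
0.013291022305759452 [0.53039686 0.15327064 0.01080631] [[0.5292002135170403, 0.1475515454469756], [0.5328571775590348, 0.1579038582058788]]
```

View pics/w1.png

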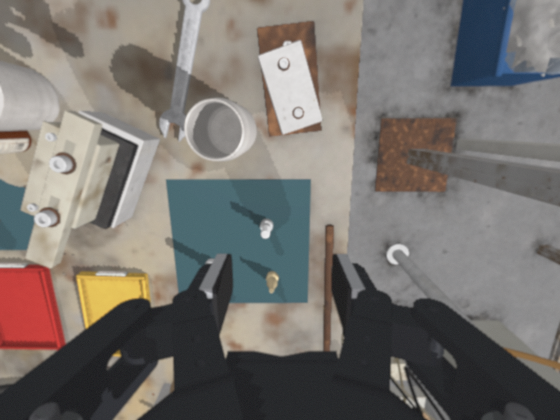

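The wrist view shows the short screw at (266,229), the nozzle at (272,281), and the long screw behind the left finger at about (215,262). I'll take the short screw first.

```bash
python3 -m crank '[{"dp":[-0.05,-0.02,0],"delta_rot":[0,0,0],"fingers":0.2},{"dp":[-0.049,-0.021,0],"delta_rot":[0,0,0],"fingers":0.2},{"dp":[0,0,0.07],"delta_rot":[0,0,0],"fingers":0.2},{"dp":[0,0,0.07],"delta_rot":[0,0,0],"fingers":0.2},{"dp":[0,0,0.07],"delta_rot":[0,0,0],"fingers":0.2},{"dp":[0,0,0.06],"delta_rot":[0,0,0],"fingers":0.2},{"dp":[0,0,0.03],"delta_rot":[0,0,0],"fingers":0.2},{"dp":[0,0,0],"delta_rot":[0,0,0],"fingers":0.2},{"dp":[0,0,0],"delta_rot":[0,0,0],"fingers":0.2}]'
python3 - <<'E'
from h import *
c,p,d=snap("wrist"); cv2.imwrite("pics/w2.png",p[:,:,::-1]); P=pts(c,d)
for k,v in dict(noz=(.553,.236),sA=(.478,.230)).items():
    q=P[(np.hypot(P[...,0]-v[0],P[...,1]-v[1])<.013)&(P[...,2]>.006)&(P[...,2]<.044)]
    print(k,len(q)); 
    if len(q): print(q[:,2].max(),np.percentile(q,[2,50,98],0)[:,:2].round(4).tolist())
E
```

```text
t: 2.32
tcp_pos: [0.4779, 0.2309, 0.1533]
tool_rot: [-0.001, 1.0, -0.0, -0.001]
force: [0.9, 0.3, 0.4]
finger_gap: 0.602
gripper_force: 0.0
noz 533
0.041633213925188844 [[0.5489, 0.2299], [0.5526, 0.2369], [0.5583, 0.2441]]
sA 522
0.04167733612313568 [[0.4728, 0.2237], [0.477, 0.2305], [0.4842, 0.2374]]
```

View pics/w2.png

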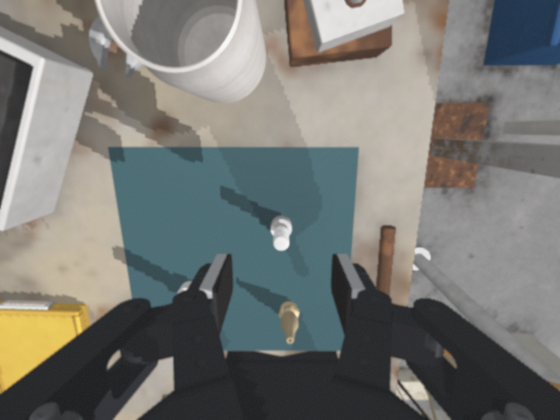

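The short screw (281,233) is centred between the fingers (about 230 and 334), and the depth reading agrees. I'll descend 67 mm and grip.

```bash
python3 -m crank '[{"dp":[0,0,0.05],"delta_rot":[0,0,0],"fingers":0.2},{"dp":[0,0,0.05],"delta_rot":[0,0,0],"fingers":0.2},{"dp":[0,0,0.034],"delta_rot":[0,0,0],"fingers":0.2},{"dp":[0,0,0],"delta_rot":[0,0,0],"fingers":0.2},{"dp":[0,0,0],"delta_rot":[0,0,0],"fingers":-0.3},{"dp":[0,0,0],"delta_rot":[0,0,0],"fingers":-0.6},{"dp":[0,0,0],"delta_rot":[0,0,0],"fingers":-0.7},{"dp":[0,0,0],"delta_rot":[0,0,0],"fingers":-0.8},{"dp":[0,0,0],"delta_rot":[0,0,0],"fingers":-1},{"dp":[0,0,0],"delta_rot":[0,0,0],"fingers":-1},{"dp":[0,0,0],"delta_rot":[0,0,0],"fingers":-1},{"dp":[0,0,0],"delta_rot":[0,0,0],"fingers":-1}]' 30
```

```text
t: 3.37
tcp_pos: [0.4796, 0.2301, 0.0887]
tool_rot: [0.001, 1.0, 0.001, 0.002]
force: [-0.1, 0.7, 6.4]
finger_gap: 0.101
gripper_force: 29.3
```

```bash
python3 -m crank '[{"dp":[0,0,-0.02],"delta_rot":[0,0,0],"fingers":-1},{"dp":[0,0,-0.05],"delta_rot":[0,0,0],"fingers":-1},{"dp":[0,0,-0.07],"delta_rot":[0,0,0],"fingers":-1},{"dp":[0,0,-0.07],"delta_rot":[0,0,0],"fingers":-1},{"dp":[0,0,-0.05],"delta_rot":[0,0,0],"fingers":-1},{"dp":[0,0,0],"delta_rot":[0,0,0],"fingers":-1},{"dp":[0,0,0],"delta_rot":[0,0,0],"fingers":-1}]'
python3 - <<'E'
from h import *
c,p,d=snap("wrist"); cv2.imwrite("pics/w3.png",p[:,:,::-1]); P=pts(c,d)
T=manip.sense()["tcp_pos"]; q=P[(abs(P[...,0]-T[0])<.02)&(abs(P[...,1]-T[1])<.02)&(P[...,2]<T[2]-.03)&(P[...,2]>T[2]-.12)]
print(T,len(q),np.percentile(q,[0,2,98,100],0).round(4).tolist())
E
```

```text
t: 3.95
tcp_pos: [0.4792, 0.2299, 0.2193]
tool_rot: [0.0, 1.0, 0.001, 0.002]
force: [-0.7, 0.2, -0.5]
finger_gap: 0.101
gripper_force: 29.2
[0.47831978 0.22967294 0.21774452] 3367 [[0.4664, 0.2098, 0.1311], [0.4675, 0.2136, 0.136], [0.4873, 0.2468, 0.1859], [0.4903, 0.2481, 0.1876]]
```

View pics/w3.png

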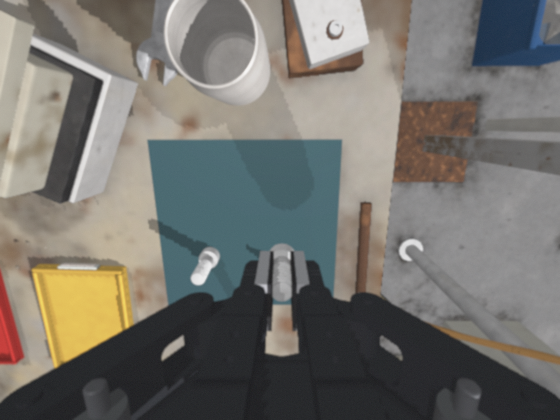

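The short screw is held upright between the pads at (282,270), its bottom about 87 mm below the TCP. The long screw at (205,265) is untouched. Next I'll carry the short screw to the blue tray.

```bash
python3 -m crank '[{"dp":[-0.0175,-0.079,0],"delta_rot":[0,0,0],"fingers":-1},{"dp":[-0.0175,-0.079,0],"delta_rot":[0,0,0],"fingers":-1},{"dp":[-0.0175,-0.079,0],"delta_rot":[0,0,0],"fingers":-1},{"dp":[-0.0175,-0.079,0],"delta_rot":[0,0,0],"fingers":-1},{"dp":[-0.0175,-0.079,0],"delta_rot":[0,0,0],"fingers":-1},{"dp":[-0.0175,-0.079,0],"delta_rot":[0,0,0],"fingers":-1},{"dp":[-0.0175,-0.079,0],"delta_rot":[0,0,0],"fingers":-1},{"dp":[-0.0175,-0.079,0],"delta_rot":[0,0,0],"fingers":-1},{"dp":[-0.0175,-0.079,0],"delta_rot":[0,0,0],"fingers":-1},{"dp":[-0.0175,-0.079,0],"delta_rot":[0,0,0],"fingers":-1},{"dp":[-0.0175,-0.079,0],"delta_rot":[0,0,0],"fingers":-1},{"dp":[-0.0175,-0.079,0],"delta_rot":[0,0,0],"fingers":-1}]'
python3 -m crank '[{"dp":[0,0,0.04],"delta_rot":[0,0,0],"fingers":-1},{"dp":[0,0,0.06],"delta_rot":[0,0,0],"fingers":-1},{"dp":[0,0,0.06],"delta_rot":[0,0,0],"fingers":-1},{"dp":[0,0,0.04],"delta_rot":[0,0,0],"fingers":-1},{"dp":[0,0,0],"delta_rot":[0,0,0],"fingers":-1},{"dp":[0,0,0],"delta_rot":[0,0,0],"fingers":-1},{"dp":[0,0,0],"delta_rot":[0,0,0],"fingers":-1}]'
python3 - <<'E'
from h import *
c,p,d=snap("wrist"); P=pts(c,d); hsv=cv2.cvtColor(p,cv2.COLOR_RGB2HSV); m=cv2.inRange(hsv,(100,150,60),(125,255,255))>0
q=P[m&(P[...,2]<.02)&(P[...,2]>-.01)&(P[...,1]<-.15)]; print(len(q),q.min(0),q.max(0),np.percentile(q,[1,99],0))
E
```

```text
t: 5.0
tcp_pos: [0.5821, -0.2459, 0.2146]
tool_rot: [0.001, 1.0, 0.001, -0.002]
force: [0.6, 0.4, 0.2]
finger_gap: 0.103
gripper_force: 29.3
t: 5.58
tcp_pos: [0.5833, -0.2444, 0.1169]
tool_rot: [0.0, 1.0, 0.0, -0.0]
force: [0.5, 0.2, -0.7]
finger_gap: 0.102
gripper_force: 29.3
7328 [ 0.54679641 -0.29424591  0.00199615] [ 0.67203686 -0.20284785  0.01396214] [[ 0.54875058 -0.29258937  0.0027872 ]
 [ 0.66743288 -0.20491118  0.01291183]]
```

```bash
python3 -m crank '[{"dp":[0,0,0.02],"delta_rot":[0,0,0],"fingers":-1},{"dp":[0,0,0.015],"delta_rot":[0,0,0],"fingers":-1},{"dp":[0,0,0.01],"delta_rot":[0,0,0],"fingers":-1},{"dp":[0,0,0.005],"delta_rot":[0,0,0],"fingers":-1},{"dp":[0,0,0],"delta_rot":[0,0,0],"fingers":-1},{"dp":[0,0,0],"delta_rot":[0,0,0],"fingers":-1},{"dp":[0,0,0],"delta_rot":[0,0,0],"fingers":-1}]'
```

```text
t: 6.22
tcp_pos: [0.583, -0.2441, 0.0927]
tool_rot: [0.0, 1.0, 0.0, -0.0]
force: [-2.5, 0.7, 5.1]
finger_gap: 0.095
gripper_force: 29.9
```

Contact (5 N). I'll release, retreat, and return above the long screw.

```bash
python3 -m crank '[{"dp":[0,0,0],"delta_rot":[0,0,0],"fingers":-0.7},{"dp":[0,0,0],"delta_rot":[0,0,0],"fingers":-0.5},{"dp":[0,0,0],"delta_rot":[0,0,0],"fingers":-0.3},{"dp":[0,0,0],"delta_rot":[0,0,0],"fingers":0},{"dp":[0,0,0],"delta_rot":[0,0,0],"fingers":0.2},{"dp":[0,0,-0.05],"delta_rot":[0,0,0],"fingers":0.2},{"dp":[0,0,-0.07],"delta_rot":[0,0,0],"fingers":0.2},{"dp":[0,0,-0.07],"delta_rot":[0,0,0],"fingers":0.2},{"dp":[0,0,-0.05],"delta_rot":[0,0,0],"fingers":0.2},{"dp":[0.01,0.08,0],"delta_rot":[0,0,0],"fingers":0.2},{"dp":[0.01,0.08,0],"delta_rot":[0,0,0],"fingers":0.2},{"dp":[0.01,0.08,0],"delta_rot":[0,0,0],"fingers":0.2}]'
python3 -m crank '[{"dp":[0.01,0.08,0],"delta_rot":[0,0,0],"fingers":0.2},{"dp":[0.01,0.08,0],"delta_rot":[0,0,0],"fingers":0.2},{"dp":[0.01,0.08,0],"delta_rot":[0,0,0],"fingers":0.2},{"dp":[0.01,0.08,0],"delta_rot":[0,0,0],"fingers":0.2},{"dp":[0.01,0.08,0],"delta_rot":[0,0,0],"fingers":0.2},{"dp":[0.01,0.08,0],"delta_rot":[0,0,0],"fingers":0.2},{"dp":[0.004,0.08,0],"delta_rot":[0,0,0],"fingers":0.2},{"dp":[0,0,0],"delta_rot":[0,0,0],"fingers":0.2},{"dp":[0,0,0],"delta_rot":[0,0,0],"fingers":0.2}]'
cat > look.py <<'E'
from h import *
import sys
x,y,r=map(float,sys.argv[1:4])
c,p,d=snap("wrist"); cv2.imwrite(f"pics/{sys.argv[4]}.png",p[:,:,::-1]); P=pts(c,d); T=manip.sense()["tcp_pos"]
q=P[(np.hypot(P[...,0]-x,P[...,1]-y)<r)&(P[...,2]>.008)&(P[...,2]<.06)]
zt=np.percentile(q[:,2],98); t=q[q[:,2]>zt-.005]; print(T.round(4),len(q),"zt",zt.round(4),"top",t.mean(0).round(4),np.percentile(q,[1,50,99],0)[:,:2].round(4).tolist())
E
python3 look.py .536 .154 .018 w4
```

```text
t: 7.22
tcp_pos: [0.5681, -0.1239, 0.2127]
tool_rot: [0.002, 1.0, -0.0, 0.001]
force: [0.7, 0.2, -0.2]
finger_gap: 0.598
gripper_force: 0.0
t: 7.97
tcp_pos: [0.5359, 0.158, 0.2119]
tool_rot: [-0.002, 1.0, -0.0, 0.0]
force: [0.4, -0.6, 0.5]
finger_gap: 0.599
gripper_force: 0.0
[0.5363 0.1564 0.2119] 469 zt 0.053 top [0.5384 0.1544 0.0518] [[0.5299, 0.1458], [0.5354, 0.1544], [0.5443, 0.1632]]
```

```bash
python3 -m crank '[{"dp":[-0.001,-0.004,0.03],"delta_rot":[0,0,0],"fingers":0.2},{"dp":[0,0,0.06],"delta_rot":[0,0,0],"fingers":0.2},{"dp":[0,0,0.06],"delta_rot":[0,0,0],"fingers":0.2},{"dp":[0,0,0.06],"delta_rot":[0,0,0],"fingers":0.2},{"dp":[0,0,0.031],"delta_rot":[0,0,0],"fingers":0.2},{"dp":[0,0,0],"delta_rot":[0,0,0],"fingers":0.2},{"dp":[0,0,0],"delta_rot":[0,0,0],"fingers":-0.3},{"dp":[0,0,0],"delta_rot":[0,0,0],"fingers":-0.5},{"dp":[0,0,0],"delta_rot":[0,0,0],"fingers":-0.7},{"dp":[0,0,0],"delta_rot":[0,0,0],"fingers":-0.8},{"dp":[0,0,0],"delta_rot":[0,0,0],"fingers":-1},{"dp":[0,0,0],"delta_rot":[0,0,0],"fingers":-1}]' 40
python3 -m crank '[{"dp":[0,0,0],"delta_rot":[0,0,0],"fingers":-1},{"dp":[0,0,0],"delta_rot":[0,0,0],"fingers":-1},{"dp":[0,0,-0.02],"delta_rot":[0,0,0],"fingers":-1},{"dp":[0,0,-0.05],"delta_rot":[0,0,0],"fingers":-1},{"dp":[0,0,-0.07],"delta_rot":[0,0,0],"fingers":-1},{"dp":[0,0,-0.07],"delta_rot":[0,0,0],"fingers":-1},{"dp":[0,0,-0.05],"delta_rot":[0,0,0],"fingers":-1},{"dp":[0,0,0],"delta_rot":[0,0,0],"fingers":-1},{"dp":[0,0,0],"delta_rot":[0,0,0],"fingers":-1}]'
cat > held.py <<'E'
from h import *
import sys
c,p,d=snap("wrist"); cv2.imwrite(f"pics/{sys.argv[1]}.png",p[:,:,::-1]); P=pts(c,d)
T=manip.sense()["tcp_pos"]; q=P[(abs(P[...,0]-T[0])<.02)&(abs(P[...,1]-T[1])<.02)&(P[...,2]<T[2]-.05)&(P[...,2]>T[2]-.12)]
print(T,"bottom below TCP",T[2]-np.percentile(q[:,2],[0,.5,2]))
l=q[q[:,2]<T[2]-.077]; print(len(l),np.percentile(l,[2,98],0).round(4).tolist())
E
python3 held.py w5
```

```text
t: 9.02
tcp_pos: [0.5377, 0.1537, 0.0927]
tool_rot: [0.0, 1.0, -0.0, 0.001]
force: [-0.3, -1.0, 4.3]
finger_gap: 0.126
gripper_force: 39.4
t: 9.77
tcp_pos: [0.5376, 0.154, 0.2235]
tool_rot: [0.0, 1.0, 0.0, 0.002]
force: [0.6, -0.1, -0.3]
finger_gap: 0.125
gripper_force: 39.2
[0.53658789 0.15382923 0.22195236] bottom below TCP [0.09065507 0.08962741 0.08808512]
369 [[0.5288, 0.1465, 0.1323], [0.535, 0.1619, 0.1443]]
```

View pics/w5.png

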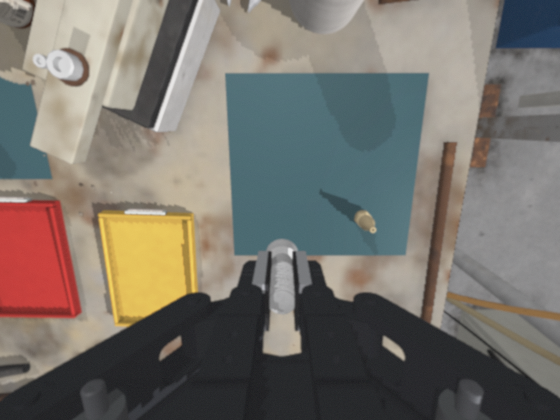

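The long screw is held upright at (282,270). Next is the blue tray, 55 mm beyond the short screw.

```bash
python3 -m crank '[{"dp":[-0.02,-0.08,0],"delta_rot":[0,0,0],"fingers":-1},{"dp":[-0.02,-0.08,0],"delta_rot":[0,0,0],"fingers":-1},{"dp":[-0.02,-0.08,0],"delta_rot":[0,0,0],"fingers":-1},{"dp":[-0.02,-0.08,0],"delta_rot":[0,0,0],"fingers":-1},{"dp":[-0.02,-0.08,0],"delta_rot":[0,0,0],"fingers":-1},{"dp":[-0.02,-0.08,0],"delta_rot":[0,0,0],"fingers":-1},{"dp":[-0.02,-0.08,0],"delta_rot":[0,0,0],"fingers":-1},{"dp":[-0.02,-0.08,0],"delta_rot":[0,0,0],"fingers":-1},{"dp":[-0.02,-0.08,0],"delta_rot":[0,0,0],"fingers":-1},{"dp":[-0.02,-0.08,0],"delta_rot":[0,0,0],"fingers":-1},{"dp":[0,0,0],"delta_rot":[0,0,0],"fingers":-1},{"dp":[0,0,0],"delta_rot":[0,0,0],"fingers":-1}]'
python3 -m crank '[{"dp":[0,0,0.04],"delta_rot":[0,0,0],"fingers":-1},{"dp":[0,0,0.06],"delta_rot":[0,0,0],"fingers":-1},{"dp":[0,0,0.06],"delta_rot":[0,0,0],"fingers":-1},{"dp":[0,0,0.05],"delta_rot":[0,0,0],"fingers":-1},{"dp":[0,0,0],"delta_rot":[0,0,0],"fingers":-1},{"dp":[0,0,0],"delta_rot":[0,0,0],"fingers":-1}]'
python3 look.py .583 -.244 .02 w6
```

```text
t: 10.82
tcp_pos: [0.6357, -0.2487, 0.2187]
tool_rot: [0.003, 1.0, 0.001, -0.002]
force: [-0.5, 0.6, -0.9]
finger_gap: 0.127
gripper_force: 39.3
t: 11.32
tcp_pos: [0.6349, -0.2438, 0.1138]
tool_rot: [-0.0, 1.0, 0.002, -0.003]
force: [-0.2, -0.4, -0.6]
finger_gap: 0.126
gripper_force: 39.3
[ 0.6363 -0.2449  0.1159] 697 zt 0.0452 top [ 0.583  -0.244   0.0439] [[0.5756, -0.2517], [0.5813, -0.2438], [0.5879, -0.2368]]
```

View pics/w6.png

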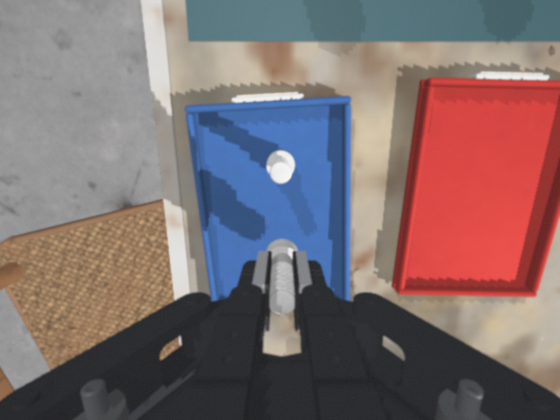

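The short screw stands upright at (281,166) in the blue tray, and the long one hangs above the far half at (282,260). I'll lower it 20 mm.

```bash
python3 -m crank '[{"dp":[0,0,0.015],"delta_rot":[0,0,0],"fingers":-1},{"dp":[0,0,0.013],"delta_rot":[0,0,0],"fingers":-1},{"dp":[0,0,0.008],"delta_rot":[0,0,0],"fingers":-1},{"dp":[0,0,0.003],"delta_rot":[0,0,0],"fingers":-1},{"dp":[0,0,0],"delta_rot":[0,0,0],"fingers":-1},{"dp":[0,0,0],"delta_rot":[0,0,0],"fingers":-1}]'
```

```text
t: 11.87
tcp_pos: [0.6367, -0.2465, 0.0972]
tool_rot: [0.001, 1.0, -0.0, 0.0]
force: [0.3, 0.3, -0.4]
finger_gap: 0.128
gripper_force: 39.3
```

```bash
python3 -m crank '[{"dp":[0,0,0.003],"delta_rot":[0,0,0],"fingers":-1},{"dp":[0,0,0.002],"delta_rot":[0,0,0],"fingers":-1},{"dp":[0,0,0],"delta_rot":[0,0,0],"fingers":-1},{"dp":[0,0,0],"delta_rot":[0,0,0],"fingers":-1}]'
```

```text
t: 12.2
tcp_pos: [0.637, -0.2466, 0.0966]
tool_rot: [0.0, 1.0, -0.0, 0.001]
force: [-2.3, 1.6, 9.3]
finger_gap: 0.128
gripper_force: 40.1
```

```bash
python3 -m crank '[{"dp":[0,0,0],"delta_rot":[0,0,0],"fingers":-0.7},{"dp":[0,0,0],"delta_rot":[0,0,0],"fingers":-0.5},{"dp":[0,0,0],"delta_rot":[0,0,0],"fingers":-0.3},{"dp":[0,0,0],"delta_rot":[0,0,0],"fingers":0},{"dp":[0,0,0],"delta_rot":[0,0,0],"fingers":0.2},{"dp":[0,0,-0.05],"delta_rot":[0,0,0],"fingers":0.2},{"dp":[0,0,-0.07],"delta_rot":[0,0,0],"fingers":0.2},{"dp":[0,0,-0.07],"delta_rot":[0,0,0],"fingers":0.2},{"dp":[0,0,-0.05],"delta_rot":[0,0,0],"fingers":0.2},{"dp":[0.0138,0.08,0],"delta_rot":[0,0,0],"fingers":0.2},{"dp":[0.0138,0.08,0],"delta_rot":[0,0,0],"fingers":0.2},{"dp":[0.0138,0.08,0],"delta_rot":[0,0,0],"fingers":0.2}]'
python3 -m crank '[{"dp":[0.0138,0.08,0],"delta_rot":[0,0,0],"fingers":0.2},{"dp":[0.0138,0.08,0],"delta_rot":[0,0,0],"fingers":0.2},{"dp":[0.0138,0.08,0],"delta_rot":[0,0,0],"fingers":0.2},{"dp":[0.0138,0.08,0],"delta_rot":[0,0,0],"fingers":0.2},{"dp":[0.0138,0.08,0],"delta_rot":[0,0,0],"fingers":0.2},{"dp":[0.0138,0.08,0],"delta_rot":[0,0,0],"fingers":0.2},{"dp":[0.0138,0.08,0],"delta_rot":[0,0,0],"fingers":0.2},{"dp":[0.0138,0.08,0],"delta_rot":[0,0,0],"fingers":0.2},{"dp":[0.0138,0.08,0],"delta_rot":[0,0,0],"fingers":0.2},{"dp":[0,0,0],"delta_rot":[0,0,0],"fingers":0.2},{"dp":[0,0,0],"delta_rot":[0,0,0],"fingers":0.2}]'
python3 look.py .554 .236 .018 w7
```

```text
t: 13.2
tcp_pos: [0.6158, -0.126, 0.2151]
tool_rot: [0.002, 1.0, -0.0, 0.001]
force: [-0.3, 0.7, -0.1]
finger_gap: 0.601
gripper_force: 0.0
t: 14.12
tcp_pos: [0.5534, 0.236, 0.2142]
tool_rot: [-0.002, 1.0, -0.0, -0.0]
force: [0.2, -1.2, -0.0]
finger_gap: 0.601
gripper_force: 0.0
[0.5539 0.2344 0.2142] 259 zt 0.041 top [0.5559 0.2369 0.0391] [[0.5489, 0.2298], [0.5533, 0.2365], [0.5602, 0.2442]]
```

View pics/w7.png

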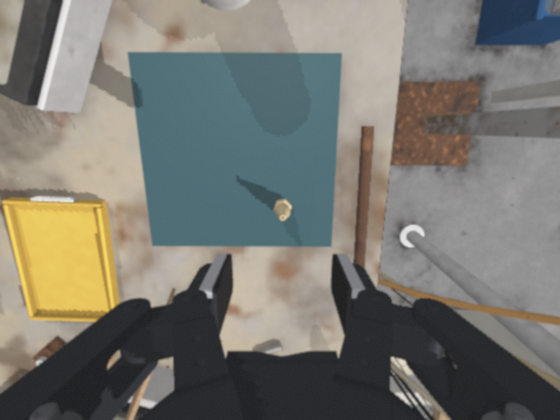

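The nozzle's base is at (283,210), centred between the fingers. I'll grip it low, on the hexagonal base.

```bash
python3 -m crank '[{"dp":[-0.001,0.004,0.03],"delta_rot":[0,0,0],"fingers":0.2},{"dp":[0,0,0.06],"delta_rot":[0,0,0],"fingers":0.2},{"dp":[0,0,0.06],"delta_rot":[0,0,0],"fingers":0.2},{"dp":[0,0,0.06],"delta_rot":[0,0,0],"fingers":0.2},{"dp":[0,0,0.04],"delta_rot":[0,0,0],"fingers":0},{"dp":[0,0,0.022],"delta_rot":[0,0,0],"fingers":-0.2},{"dp":[0,0,0],"delta_rot":[0,0,0],"fingers":-0.4},{"dp":[0,0,0],"delta_rot":[0,0,0],"fingers":-0.5},{"dp":[0,0,0],"delta_rot":[0,0,0],"fingers":-0.6},{"dp":[0,0,0],"delta_rot":[0,0,0],"fingers":-0.7},{"dp":[0,0,0],"delta_rot":[0,0,0],"fingers":-1},{"dp":[0,0,0],"delta_rot":[0,0,0],"fingers":-1}]' 40
python3 -m crank '[{"dp":[0,0,0],"delta_rot":[0,0,0],"fingers":-1},{"dp":[0,0,0],"delta_rot":[0,0,0],"fingers":-1},{"dp":[0,0,-0.02],"delta_rot":[0,0,0],"fingers":-1},{"dp":[0,0,-0.05],"delta_rot":[0,0,0],"fingers":-1},{"dp":[0,0,-0.07],"delta_rot":[0,0,0],"fingers":-1},{"dp":[0,0,-0.07],"delta_rot":[0,0,0],"fingers":-1},{"dp":[0,0,-0.05],"delta_rot":[0,0,0],"fingers":-1},{"dp":[0,0,0],"delta_rot":[0,0,0],"fingers":-1},{"dp":[0,0,0],"delta_rot":[0,0,0],"fingers":-1}]'
python3 held.py w8
```

```text
t: 15.17
tcp_pos: [0.5558, 0.2358, 0.08]
tool_rot: [0.0, 1.0, 0.0, 0.002]
force: [0.6, -1.6, 3.9]
finger_gap: 0.152
gripper_force: 40.2
t: 15.92
tcp_pos: [0.5553, 0.2361, 0.2107]
tool_rot: [0.0, 1.0, 0.001, 0.002]
force: [-0.6, 0.3, -1.2]
finger_gap: 0.146
gripper_force: 39.8
[0.55427997 0.23582224 0.20893249] bottom below TCP [0.07805455 0.07713865 0.07490464]
11 [[0.5484, 0.2324, 0.1309], [0.5517, 0.2423, 0.1319]]
```

View pics/w8.png

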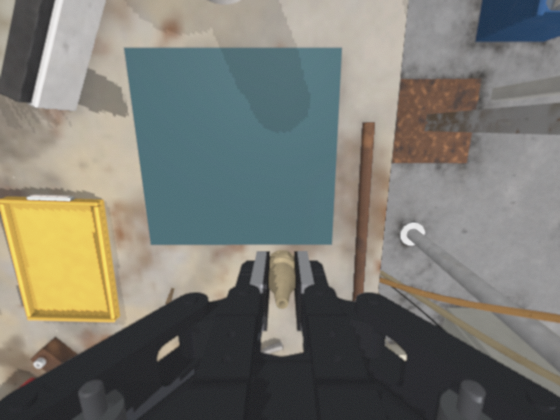

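The nozzle is held upright at (282,272). Next is the yellow tray.

```bash
python3 -m crank '[{"dp":[-0.02,-0.0735,0],"delta_rot":[0,0,0],"fingers":-1},{"dp":[-0.02,-0.0735,0],"delta_rot":[0,0,0],"fingers":-1},{"dp":[-0.02,-0.0735,0],"delta_rot":[0,0,0],"fingers":-1},{"dp":[-0.02,-0.0735,0],"delta_rot":[0,0,0],"fingers":-1},{"dp":[-0.02,-0.0735,0],"delta_rot":[0,0,0],"fingers":-1},{"dp":[-0.02,-0.0735,0],"delta_rot":[0,0,0],"fingers":-1},{"dp":[0,0,0],"delta_rot":[0,0,0],"fingers":-1},{"dp":[0,0,0.05],"delta_rot":[0,0,0],"fingers":-1},{"dp":[0,0,0.06],"delta_rot":[0,0,0],"fingers":-1},{"dp":[0,0,0.06],"delta_rot":[0,0,0],"fingers":-1},{"dp":[0,0,0.05],"delta_rot":[0,0,0],"fingers":-1},{"dp":[0,0,0],"delta_rot":[0,0,0],"fingers":-1}]'
python3 -m crank '[{"dp":[0,0,0.01],"delta_rot":[0,0,0],"fingers":-1},{"dp":[0,0,0.01],"delta_rot":[0,0,0],"fingers":-1},{"dp":[0,0,0.006],"delta_rot":[0,0,0],"fingers":-1},{"dp":[0,0,0],"delta_rot":[0,0,0],"fingers":-1},{"dp":[0,0,0],"delta_rot":[0,0,0],"fingers":-1},{"dp":[0,0,0],"delta_rot":[0,0,0],"fingers":-1}]'
```

```text
t: 16.97
tcp_pos: [0.6097, 0.0159, 0.0916]
tool_rot: [0.001, 1.0, 0.001, -0.007]
force: [-0.0, -0.3, -0.6]
finger_gap: 0.147
gripper_force: 39.7
t: 17.47
tcp_pos: [0.6151, 0.0151, 0.0865]
tool_rot: [0.0, 1.0, -0.0, 0.001]
force: [-0.4, 0.3, -0.6]
finger_gap: 0.143
gripper_force: 39.8
```

```bash
python3 -m crank '[{"dp":[0,0,0.003],"delta_rot":[0,0,0],"fingers":-1},{"dp":[0,0,0.002],"delta_rot":[0,0,0],"fingers":-1},{"dp":[0,0,0],"delta_rot":[0,0,0],"fingers":-1},{"dp":[0,0,0],"delta_rot":[0,0,0],"fingers":-1}]'
```

```text
t: 17.8
tcp_pos: [0.615, 0.0151, 0.084]
tool_rot: [0.0, 1.0, -0.0, 0.001]
force: [-1.0, 0.3, 4.8]
finger_gap: 0.148
gripper_force: 40.4
```

```bash
python3 -m crank '[{"dp":[0,0,0],"delta_rot":[0,0,0],"fingers":-0.65},{"dp":[0,0,0],"delta_rot":[0,0,0],"fingers":-0.5},{"dp":[0,0,0],"delta_rot":[0,0,0],"fingers":-0.3},{"dp":[0,0,0],"delta_rot":[0,0,0],"fingers":-0.3},{"dp":[0,0,-0.03],"delta_rot":[0,0,0],"fingers":-0.3},{"dp":[0,0,-0.07],"delta_rot":[0,0,0],"fingers":-0.3},{"dp":[0,0,-0.08],"delta_rot":[0,0,0],"fingers":0},{"dp":[0,0,-0.08],"delta_rot":[0,0,0],"fingers":0.2},{"dp":[0,0,0],"delta_rot":[0,0,0],"fingers":0.2}]'
python3 -m crank '[{"dp":[0.057,-0.058,0],"delta_rot":[0,0,0],"fingers":0.2},{"dp":[0.057,-0.058,0],"delta_rot":[0,0,0],"fingers":0.2},{"dp":[0.057,-0.058,0],"delta_rot":[0,0,0],"fingers":0.2},{"dp":[0.057,-0.058,0],"delta_rot":[0,0,0],"fingers":0.2},{"dp":[0.057,-0.058,0],"delta_rot":[0,0,0],"fingers":0.2},{"dp":[0,0,0],"delta_rot":[0,0,0],"fingers":0.2},{"dp":[0,0,0],"delta_rot":[0,0,0],"fingers":0.2},{"dp":[0,0,0],"delta_rot":[0,0,0],"fingers":0.2}]'
python3 look.py .471 -.131 .023 w9
```

```text
t: 18.55
tcp_pos: [0.6188, 0.0147, 0.2208]
tool_rot: [0.0, 1.0, -0.001, 0.008]
force: [1.7, 0.8, 0.9]
finger_gap: 0.598
gripper_force: 0.0
t: 19.22
tcp_pos: [0.4724, -0.13, 0.2129]
tool_rot: [0.001, 1.0, -0.0, 0.0]
force: [0.0, 0.1, -0.8]
finger_gap: 0.602
gripper_force: 0.0
[ 0.4728 -0.1295  0.213 ] 689 zt 0.0316 top [ 0.4734 -0.1336  0.0301] [[0.4617, -0.1455], [0.4723, -0.1339], [0.4857, -0.1223]]
```

View pics/w9.png

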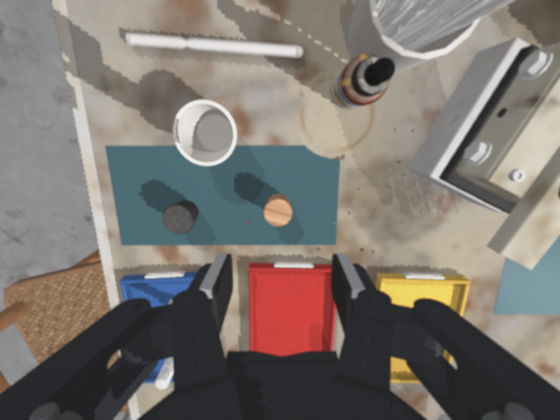

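The cork top is at (278,210), the rubber stopper at (179,217), the crucible at (206,133) and the bottle at (365,80). The cork needs a 4 mm shift in -y.

```bash
python3 -m crank '[{"dp":[0,-0.008,0.03],"delta_rot":[0,0,0],"fingers":0.2},{"dp":[0,0,0.06],"delta_rot":[0,0,0],"fingers":0.2},{"dp":[0,0,0.06],"delta_rot":[0,0,0],"fingers":0.2},{"dp":[0,0,0.06],"delta_rot":[0,0,0],"fingers":0.2},{"dp":[0,0,0.04],"delta_rot":[0,0,0],"fingers":0.2},{"dp":[0,0,0.016],"delta_rot":[0,0,0],"fingers":0},{"dp":[0,0,0],"delta_rot":[0,0,0],"fingers":-0.2},{"dp":[0,0,0],"delta_rot":[0,0,0],"fingers":-0.3},{"dp":[0,0,0],"delta_rot":[0,0,0],"fingers":-0.4},{"dp":[0,0,0],"delta_rot":[0,0,0],"fingers":-0.7},{"dp":[0,0,0],"delta_rot":[0,0,0],"fingers":-1},{"dp":[0,0,0],"delta_rot":[0,0,0],"fingers":-1}]' 25
python3 -m crank '[{"dp":[0,0,0],"delta_rot":[0,0,0],"fingers":-1},{"dp":[0,0,0],"delta_rot":[0,0,0],"fingers":-1},{"dp":[0,0,-0.02],"delta_rot":[0,0,0],"fingers":-1},{"dp":[0,0,-0.05],"delta_rot":[0,0,0],"fingers":-1},{"dp":[0,0,-0.07],"delta_rot":[0,0,0],"fingers":-1},{"dp":[0,0,-0.07],"delta_rot":[0,0,0],"fingers":-1},{"dp":[0,0,-0.05],"delta_rot":[0,0,0],"fingers":-1},{"dp":[0,0,0],"delta_rot":[0,0,0],"fingers":-1},{"dp":[0,0,0],"delta_rot":[0,0,0],"fingers":-1}]'
python3 held.py w10
```

```text
t: 20.27
tcp_pos: [0.4724, -0.134, 0.0809]
tool_rot: [0.0, 1.0, -0.001, 0.001]
force: [0.1, -0.1, -0.1]
finger_gap: 0.285
gripper_force: 24.5
t: 21.02
tcp_pos: [0.4724, -0.134, 0.2118]
tool_rot: [0.0, 1.0, -0.001, 0.002]
force: [0.6, 0.4, -0.6]
finger_gap: 0.284
gripper_force: 24.7
[ 0.47163894 -0.13360712  0.21046044] bottom below TCP [0.0782189  0.07735209 0.07617884]
17 [[0.4624, -0.1432, 0.1323], [0.467, -0.1285, 0.1334]]
```

View pics/w10.png

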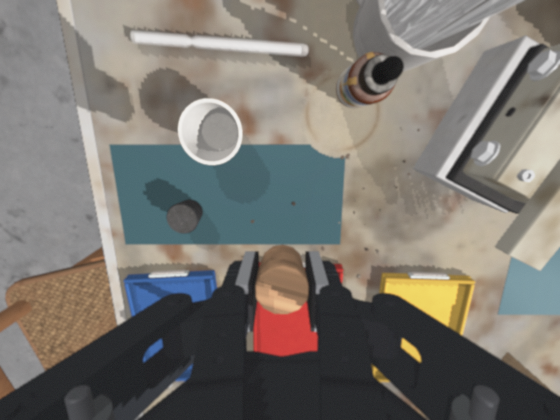

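The cork is held level at (282,280). Next is the far half of the red tray.

```bash
python3 -m crank '[{"dp":[-0.08,0.007,0],"delta_rot":[0,0,0],"fingers":-1},{"dp":[-0.08,0.007,0],"delta_rot":[0,0,0],"fingers":-1},{"dp":[-0.08,0.007,0],"delta_rot":[0,0,0],"fingers":-1},{"dp":[-0.08,0.007,0],"delta_rot":[0,0,0],"fingers":-1},{"dp":[0,0,0],"delta_rot":[0,0,0],"fingers":-1},{"dp":[0,0,0.05],"delta_rot":[0,0,0],"fingers":-1},{"dp":[0,0,0.06],"delta_rot":[0,0,0],"fingers":-1},{"dp":[0,0,0.06],"delta_rot":[0,0,0],"fingers":-1},{"dp":[0,0,0.05],"delta_rot":[0,0,0],"fingers":-1},{"dp":[0,0,0],"delta_rot":[0,0,0],"fingers":-1},{"dp":[0,0,0],"delta_rot":[0,0,0],"fingers":-1},{"dp":[0,0,0],"delta_rot":[0,0,0],"fingers":-1}]'
```

```text
t: 22.07
tcp_pos: [0.632, -0.12, 0.0999]
tool_rot: [0.001, 1.0, 0.0, -0.0]
force: [0.5, 0.7, -0.7]
finger_gap: 0.284
gripper_force: 24.7
```

```bash
python3 -m crank '[{"dp":[0,0,0.01],"delta_rot":[0,0,0],"fingers":-1},{"dp":[0,0,0.01],"delta_rot":[0,0,0],"fingers":-1},{"dp":[0,0,0.006],"delta_rot":[0,0,0],"fingers":-1},{"dp":[0,0,0.003],"delta_rot":[0,0,0],"fingers":-1},{"dp":[0,0,0],"delta_rot":[0,0,0],"fingers":-1},{"dp":[0,0,0],"delta_rot":[0,0,0],"fingers":-1}]'
```

```text
t: 22.57
tcp_pos: [0.632, -0.1199, 0.0856]
tool_rot: [0.001, 1.0, -0.0, 0.0]
force: [-0.0, -0.2, -0.7]
finger_gap: 0.278
gripper_force: 24.7
```

```bash
python3 -m crank '[{"dp":[0,0,0.002],"delta_rot":[0,0,0],"fingers":-1},{"dp":[0,0,0.001],"delta_rot":[0,0,0],"fingers":-1},{"dp":[0,0,0],"delta_rot":[0,0,0],"fingers":-1},{"dp":[0,0,0],"delta_rot":[0,0,0],"fingers":-1}]'
```

```text
t: 22.9
tcp_pos: [0.6322, -0.12, 0.0848]
tool_rot: [0.0, 1.0, -0.0, 0.0]
force: [-0.9, -0.1, 6.0]
finger_gap: 0.279
gripper_force: 25.2
```

```bash
python3 -m crank '[{"dp":[0,0,0],"delta_rot":[0,0,0],"fingers":-0.4},{"dp":[0,0,0],"delta_rot":[0,0,0],"fingers":-0.3},{"dp":[0,0,0],"delta_rot":[0,0,0],"fingers":-0.15},{"dp":[0,0,0],"delta_rot":[0,0,0],"fingers":-0.1},{"dp":[0,0,-0.03],"delta_rot":[0,0,0],"fingers":-0.1},{"dp":[0,0,-0.07],"delta_rot":[0,0,0],"fingers":-0.1},{"dp":[0,0,-0.08],"delta_rot":[0,0,0],"fingers":0.2},{"dp":[0,0,-0.07],"delta_rot":[0,0,0],"fingers":0.3},{"dp":[0,0,0],"delta_rot":[0,0,0],"fingers":0.3}]'
python3 -m crank '[{"dp":[0.061,-0.041,0],"delta_rot":[0,0,0],"fingers":0.3},{"dp":[0.061,-0.041,0],"delta_rot":[0,0,0],"fingers":0.3},{"dp":[0.061,-0.041,0],"delta_rot":[0,0,0],"fingers":0.3},{"dp":[0.061,-0.041,0],"delta_rot":[0,0,0],"fingers":0.3},{"dp":[0.061,-0.041,0],"delta_rot":[0,0,0],"fingers":0.3},{"dp":[0,0,0],"delta_rot":[0,0,0],"fingers":0.3},{"dp":[0,0,0],"delta_rot":[0,0,0],"fingers":0.3},{"dp":[0,0,0],"delta_rot":[0,0,0],"fingers":0.3}]'
python3 look.py .479 -.222 .023 w11
```

```text
t: 23.65
tcp_pos: [0.6358, -0.1211, 0.2165]
tool_rot: [0.0, 1.0, -0.003, 0.007]
force: [1.3, 0.2, 0.1]
finger_gap: 0.652
gripper_force: 0.0
t: 24.32
tcp_pos: [0.4799, -0.2225, 0.2089]
tool_rot: [0.001, 1.0, -0.0, 0.0]
force: [-0.4, 0.3, -0.5]
finger_gap: 0.649
gripper_force: 0.0
[ 0.4803 -0.2221  0.2089] 848 zt 0.0295 top [ 0.4802 -0.2247  0.0281] [[0.4671, -0.238], [0.4796, -0.2247], [0.4937, -0.2114]]
```

```bash
python3 -m crank '[{"dp":[0,-0.005,0.03],"delta_rot":[0,0,0],"fingers":0.2},{"dp":[0,0,0.06],"delta_rot":[0,0,0],"fingers":0.2},{"dp":[0,0,0.06],"delta_rot":[0,0,0],"fingers":0.2},{"dp":[0,0,0.06],"delta_rot":[0,0,0],"fingers":0.2},{"dp":[0,0,0.035],"delta_rot":[0,0,0],"fingers":0.2},{"dp":[0,0,0.013],"delta_rot":[0,0,0],"fingers":0},{"dp":[0,0,0],"delta_rot":[0,0,0],"fingers":-0.15},{"dp":[0,0,0],"delta_rot":[0,0,0],"fingers":-0.25},{"dp":[0,0,0],"delta_rot":[0,0,0],"fingers":-0.4},{"dp":[0,0,0],"delta_rot":[0,0,0],"fingers":-0.7},{"dp":[0,0,0],"delta_rot":[0,0,0],"fingers":-1},{"dp":[0,0,0],"delta_rot":[0,0,0],"fingers":-1}]' 25
python3 -m crank '[{"dp":[0,0,0],"delta_rot":[0,0,0],"fingers":-1},{"dp":[0,0,0],"delta_rot":[0,0,0],"fingers":-1},{"dp":[0,0,-0.02],"delta_rot":[0,0,0],"fingers":-1},{"dp":[0,0,-0.05],"delta_rot":[0,0,0],"fingers":-1},{"dp":[0,0,-0.07],"delta_rot":[0,0,0],"fingers":-1},{"dp":[0,0,-0.07],"delta_rot":[0,0,0],"fingers":-1},{"dp":[0,0,-0.05],"delta_rot":[0,0,0],"fingers":-1},{"dp":[0,0,0],"delta_rot":[0,0,0],"fingers":-1},{"dp":[0,0,0],"delta_rot":[0,0,0],"fingers":-1}]'
python3 held.py w12
```

```text
t: 25.37
tcp_pos: [0.4797, -0.225, 0.0809]
tool_rot: [0.0, 1.0, -0.001, 0.001]
force: [0.8, 1.0, -1.0]
finger_gap: 0.327
gripper_force: 25.2
t: 26.12
tcp_pos: [0.4799, -0.2251, 0.212]
tool_rot: [0.0, 1.0, -0.001, 0.002]
force: [-0.6, -0.4, -0.5]
finger_gap: 0.325
gripper_force: 25.4
[ 0.47908952 -0.22456512  0.21050132] bottom below TCP [0.07897482 0.07664401 0.07352658]
12 [[0.4688, -0.235, 0.1316], [0.4738, -0.2188, 0.1335]]
```

View pics/w12.png

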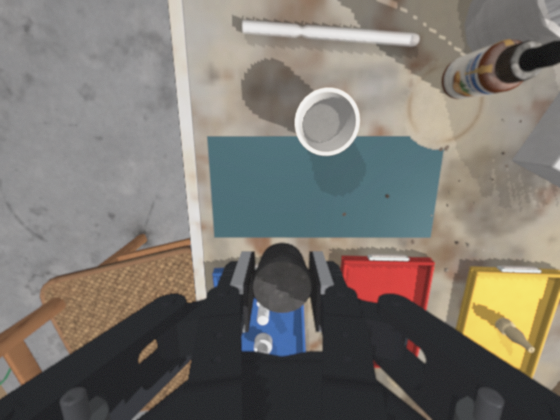

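The rubber stopper is held level at (282,275), and the crucible and bottle are undisturbed. Next is the near half of the red tray.

```bash
python3 -m crank '[{"dp":[-0.048,0.0525,0],"delta_rot":[0,0,0],"fingers":-1},{"dp":[-0.048,0.0525,0],"delta_rot":[0,0,0],"fingers":-1},{"dp":[-0.048,0.0525,0],"delta_rot":[0,0,0],"fingers":-1},{"dp":[-0.048,0.0525,0],"delta_rot":[0,0,0],"fingers":-1},{"dp":[0,0,0],"delta_rot":[0,0,0],"fingers":-1},{"dp":[0,0,0.05],"delta_rot":[0,0,0],"fingers":-1},{"dp":[0,0,0.06],"delta_rot":[0,0,0],"fingers":-1},{"dp":[0,0,0.06],"delta_rot":[0,0,0],"fingers":-1},{"dp":[0,0,0.05],"delta_rot":[0,0,0],"fingers":-1},{"dp":[0,0,0],"delta_rot":[0,0,0],"fingers":-1},{"dp":[0,0,0],"delta_rot":[0,0,0],"fingers":-1},{"dp":[0,0,0],"delta_rot":[0,0,0],"fingers":-1}]'
python3 -m crank '[{"dp":[0,0,0.01],"delta_rot":[0,0,0],"fingers":-1},{"dp":[0,0,0.01],"delta_rot":[0,0,0],"fingers":-1},{"dp":[0,0,0.006],"delta_rot":[0,0,0],"fingers":-1},{"dp":[0,0,0.003],"delta_rot":[0,0,0],"fingers":-1},{"dp":[0,0,0],"delta_rot":[0,0,0],"fingers":-1},{"dp":[0,0,0],"delta_rot":[0,0,0],"fingers":-1}]'
python3 -m crank '[{"dp":[0,0,0.002],"delta_rot":[0,0,0],"fingers":-1},{"dp":[0,0,0],"delta_rot":[0,0,0],"fingers":-1},{"dp":[0,0,0],"delta_rot":[0,0,0],"fingers":-1}]'
```

```text
t: 27.17
tcp_pos: [0.5754, -0.1201, 0.1]
tool_rot: [0.001, 1.0, 0.0, -0.0]
force: [-0.8, 0.0, 0.1]
finger_gap: 0.325
gripper_force: 25.4
t: 27.67
tcp_pos: [0.5755, -0.1198, 0.0856]
tool_rot: [0.0, 1.0, -0.0, 0.0]
force: [0.3, -0.2, -0.3]
finger_gap: 0.325
gripper_force: 25.4
t: 27.92
tcp_pos: [0.5756, -0.1199, 0.0846]
tool_rot: [0.001, 1.0, -0.0, 0.0]
force: [-0.9, -0.0, 0.3]
finger_gap: 0.326
gripper_force: 25.5
```

Nearly touching (below 1 mm). I'll lower a touch more, release, and back off toward +y for a final look.

```bash
python3 -m crank '[{"dp":[0,0,0.0015],"delta_rot":[0,0,0],"fingers":-1},{"dp":[0,0,0],"delta_rot":[0,0,0],"fingers":-1},{"dp":[0,0,0],"delta_rot":[0,0,0],"fingers":-0.3},{"dp":[0,0,0],"delta_rot":[0,0,0],"fingers":-0.2},{"dp":[0,0,0],"delta_rot":[0,0,0],"fingers":-0.1},{"dp":[0,0,0],"delta_rot":[0,0,0],"fingers":0},{"dp":[0,0,-0.03],"delta_rot":[0,0,0],"fingers":0},{"dp":[0,0,-0.07],"delta_rot":[0,0,0],"fingers":0},{"dp":[0,0,-0.08],"delta_rot":[0,0,0],"fingers":0.2},{"dp":[0,0,-0.08],"delta_rot":[0,0,0],"fingers":0.2},{"dp":[0,0,-0.08],"delta_rot":[0,0,0],"fingers":0.2},{"dp":[0,0,-0.08],"delta_rot":[0,0,0],"fingers":0.2}]'
python3 -m crank '[{"dp":[0.05,0.05,0],"delta_rot":[0,0,0],"fingers":0.2},{"dp":[0.06,0.05,0],"delta_rot":[0,0,0],"fingers":0.2},{"dp":[0.06,0.05,0],"delta_rot":[0,0,0],"fingers":0.2},{"dp":[0.06,0.05,0],"delta_rot":[0,0,0],"fingers":0.2},{"dp":[0,0,0],"delta_rot":[0,0,0],"fingers":0.2},{"dp":[0,0,0],"delta_rot":[0,0,0],"fingers":0.2},{"dp":[0,0,0],"delta_rot":[0,0,0],"fingers":0.2},{"dp":[0,0,0],"delta_rot":[0,0,0],"fingers":0.2}]'
python3 - <<'E'
from h import *
c,p,d=snap("wrist"); c2,p2,d2=snap("side")
cv2.imwrite("pics/end.png",np.vstack([p[150:400],p2[80:340]])[:,:,::-1])
P=pts(c2,d2)
for k,v in dict(short=(.583,-.244),long=(.637,-.2465),noz=(.615,.015),cork=(.632,-.12),rub=(.5756,-.12)).items():
    q=P[(np.hypot(P[...,0]-v[0],P[...,1]-v[1])<.02)&(P[...,2]>.01)&(P[...,2]<.07)]
    print(k,len(q),q[:,2].max().round(4),np.percentile(q,[2,98],0)[:,:2].round(3).tolist())
E
```

```text
t: 28.92
tcp_pos: [0.5749, -0.1196, 0.2953]
tool_rot: [0.001, 1.0, 0.0, -0.0]
force: [1.3, -0.8, -0.6]
finger_gap: 0.603
gripper_force: 0.0
t: 29.58
tcp_pos: [0.4621, -0.0205, 0.294]
tool_rot: [0.001, 1.0, -0.0, 0.001]
force: [0.1, -0.7, 0.3]
finger_gap: 0.6
gripper_force: 0.0
short 44 0.0347 [[0.574, -0.245], [0.585, -0.234]]
long 113 0.0556 [[0.626, -0.251], [0.643, -0.236]]
noz 90 0.0429 [[0.605, 0.011], [0.618, 0.024]]
cork 147 0.0336 [[0.618, -0.131], [0.64, -0.106]]
rub 172 0.0339 [[0.56, -0.131], [0.585, -0.105]]
```

View pics/end.png

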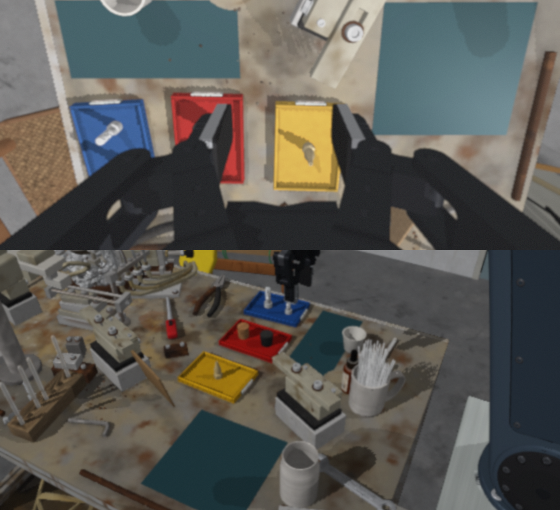

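The side view (lower half) shows all five parts upright in their trays: screws (267,298) and (289,308), cork (243,330), rubber stopper (266,338) and nozzle (218,368). The short screw's top is hidden by the gripper here, which explains its low height reading; it was seen standing earlier. The crucible and bottle look undisturbed.

```bash
python3 -c "
from station import manip
print(manip.sign_off())"
```

```text
the job is handed in; nothing more can be done
None
```

I handed the job in at about 30 s on the robot's clock (the limit is 144 s): all five parts were standing upright in their trays, with the crucible and oil bottle apparently undisturbed in the last pictures; no verdict came back.

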